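# Mesh the splined pinion in the bench drive and hold it home

## Robot

A 6-joint arm with a two-finger parallel gripper is mounted at the origin on a cart in front of the work surface, level with it; the furniture and walls round the work are solid. World frame = base frame: x ahead of the robot, y to its left, z up, the work surface at z = 0. Lengths are in m, angles in rad, forces in N, time in s.
With the tool pointing down it reaches from about 0.35 to 0.975 m from the base axis. Payload 4.9 kg.
Tool frame: the origin (TCP) lies midway between the tips of the shut fingers; the grasp point (between the pads) lies 19 mm behind it; z points along the fingers, y is the line along which they close (so a half turn about z gives the same grasp; the last joint's range is limited). The gripper opens to 85 mm and grips with 20 to 120 N. Pads are 22 mm wide; open, the fingers measure 114 mm over their backs; the gripper's body (76 mm by 85 mm) begins 54 mm behind the grasp point. The pads swing forward as they close: fully open they stand 13 mm farther back than shut.
Start: joints at [-1.386, 0.053, 1.613, -0, 1.476, -0.119], TCP at [0.187, -0.596, 0.231] pointing down, gripper open.
Joint ranges: [-3.01, 3.01], [-1.01, 2.22], [0.06, 2.58], [-1.02, 4.17], [0.09, 2.62], [-3.14, 3.14]. Speed limits (rad/s): [2.57, 2.57, 3.14, 3.14, 3.14, 3.14].

## Interface

Orientations are given as a unit quaternion [w, x, y, z].
In Python, from plant import * gives the robot as it stands.
- The arm moves only by the tool jog_arm, never from a script. Its argument "targets" is a list of rows, each a list of 3 entries, a list of its own where there are three numbers: the shift along the tool's x, y, z in units of 25 mm (1.0 is 25 mm), then the turn, a rotation vector about the tool's x, y, z in units of 8 degrees (1.0 is 8 degrees), then the opening in per cent of the stroke, from 0 (shut) to 100 (fully open). A call has 1 to 8 rows; each row is the pose to reach, as a shift and turn from the pose commanded when the call began, along the tool's axes at that moment; what a row does not reach only later rows make up. A row lasts 1/8 s, in which the tool goes at most 62.5 mm and 10.7 degrees, less where a joint would pass 70% of its speed; a pose out of reach is approached as far as the arm can. A call with a gripper value outside its range is refused whole. The fingers move at their own pace and stop on an object; the grip force is fixed at half the most. Time passes only in rows, so rows that repeat a pose let the fingers close. It gives the time, the measured TCP pose, the force, the opening and the grip force at its end, in the units of the state.
- state(): the state, without advancing time (a new reading comes with each control period).
- grab_frame(name): name is "side" or "top"; returns (picture, depth): 384x512x3 uint8, red, green, blue; 384x512 float32, m along the optical axis (not along the pixel's ray), 0 where there is no reading.
- camera_params(name): a dict with "fovy" (degrees; the focal length in pixels is half the picture's height over the tangent of half this angle, whatever the lens; pixels are square), "cx", "cy" (the principal point, pixels), "dist" ([k1, k2, p1, p2, k3] as OpenCV has them; the pictures are not rectified), "rvec" (rotation vector, rad) and "tvec" (3), from world to camera coordinates, as OpenCV has them. Camera axes: x right, y down, z forward; pixel columns grow to the right and rows downward; lengths in m; the calibration is good to about 2 mm. A picture is of the moment at which its call begins. camera_params takes no time and is no camera call.
- job_done(): hands the job in; it is judged then, once.
The state is a dict: "time": time; "joint_pos": joint angles; "joint_vel": joint speeds; "joint_efforts": joint torques, N m; "tool_pos": TCP position; "tool_rot": TCP orientation; "contact_force": force on the tool from outside, world axes, zero at the start; "ft_torque": the same for the moment, N m; "gripper_width": opening from 0.0 (shut) to 1.0 (fully open); "grasp_force": force on a finger pad.
Only numpy, scipy, OpenCV 4.12 (cv2) and the standard library are available. Lean on these libraries where they do the work, as an engineer would, in place of code of your own. Each camera call takes 0.05 s, during which the arm holds its last target. There are 200 camera calls.

## Task

Make the bench drive safe: press its red stop button fully down and let it come back up. Then take the steel pinion by its orange square head from the wooden holder, turn it so that its four splines mesh with the cross-shaped hub of the drive and push it fully home against the spring, gear flush on the hub. Finish while still gripping the head and pressing the pinion home (I will fit the retaining clip from below; without your push the spring lifts it out again), and leave the ratchet, pliers, large washer and tape roll where they lie.

Things in the scene. Friction and masses are not known exactly. Their poses are not given: they have to be found in the camera images.
- drive_unit: Bench drive, fixed, origin at its underside, z up, turned about z. Grey base plate 12 mm thick, x -60 to +90, y -105 to +105 mm in its frame; blue motor along y at x = +60 mm, 120 mm long, 50 mm thick, top at 63 mm; hub (52 mm steel square in a 64 mm blue casing) at x = 0, y = +45 mm; red stop button at x = -12, y = -55 mm.
- hub_face (a point): Centre of the hub's flat upper face, 64 mm above the surface; axes as the drive's. A cross-shaped hole (four spline slots) opens upward here: slots along the drive's x and y, 11 mm wide, 29 mm end to end, 52 mm deep, a yellow mark at each slot end. The spring pin's top is on the axis, 23 mm below the face.
- spring_pin (a joint): Brass spring pin (9.6 mm across) inside the hub, m pushed down; 0 = up, 0.013 = stop, 0.011 when the pinion is fully home. It pushes up with about 4 N at 0 and 7.7 N at 0.011, more than the pinion weighs, so an unheld pinion rises about 11 mm.
- stop_button (a joint): Red round stop button (32 mm across), m pressed: 0 = up, 0.006 = fully down (takes 5 N); it springs back up when released. It counts as fully pressed above 0.005.
- stop_button_top (a point): Centre of the stop button's top face, pressed straight down (it moves with the button).
- holder_block: Light wooden block 85 x 85 x 45 mm, fixed to the surface; origin at the centre of its underside. The pinion stands in its round hole (31 mm across, 40 mm deep) at the centre, the gear resting on the block's top.
- pinion: Loose steel pinion, upright, 84 mm tall, 0.13 to 0.25 kg; origin at its lower end on the axis, z up. From below: 34 mm of four splines, a cross along its x and y (8 mm wide, 26 mm tip to tip; lowest 5 mm tapered to 6 and 22 mm); gear 51 mm across, 34 to 44 mm; orange square head 22 x 22 mm, 44 to 84 mm, flats square to x and y. Every quarter turn fits alike.
- gear_underside (a point): On the pinion's axis at the gear's lower face, 34 mm above its lower end. Fully home, it coincides with the hub face.
- grip_head (a point): Centre of the pinion's orange square head, 64 mm above its lower end.
- ratchet: Bystander: steel ratchet handle, 34 x 200 x 21 mm, lying behind the work.
- pliers: Bystander: pliers with red handles, 54 x 165 x 13 mm, lying flat.
- eye_nut: Bystander: large steel cup washer, 41 mm across, 9 mm thick.
- tape_roll: Bystander: black roll of tape, 55 mm across, 19 mm tall.
Things that resemble listed ones, but are neither listed nor needed, are in the scene too. There is more than one size of the pinion; the job needs the largest.

How it is judged:
By the outcome, as a careful person would: the job done as asked, in the order asked, and still so for the second after the job is handed in, while the arm keeps its last pose, push and grip.
It also fails if it takes over 58 s, if anything falls off the work surface, if the arm or the gripper's body presses on something with over 40 N, if the wrist force passes 120 N, or if a joint passes its speed limit or range.

## Working session

There is one attempt and no reset: what is moved stays moved. The work goes in short steps, Python scripts to look and compute and a tool call to move; the robot and the scene stay as the last step left them, time stands still between calls to the robot, and variables do not carry over. Pictures are saved under pics/ and viewed, at most 10 in all, crops included, and the job is handed in when it is done.

Besides the shell and the picture viewer there is one more tool, called as a command line: name --argument value ..., lists and objects as JSON in quotes. jog_arm: Moves the arm, as the interface text tells. Its arguments: {"type":"object","properties":{"targets":{"type":"array"}},"required":["targets"]}

```bash
mkdir -p pics; ls; cat > h.py <<'E'
from plant import *
import numpy as np, cv2
from scipy.spatial.transform import Rotation as Ro
def cam(n):
    p=camera_params(n); f=192/np.tan(np.radians(p['fovy'])/2)
    K=np.array([[f,0,p['cx']],[0,f,p['cy']],[0,0,1.]])
    return K,np.array(p['dist'],float),Ro.from_rotvec(p['rvec']).as_matrix(),np.array(p['tvec'],float)
def ray(n,uv):
    K,d,R,t=cam(n)
    q=cv2.undistortPoints(np.array(uv,float).reshape(-1,1,2),K,d).reshape(-1,2)
    D=np.c_[q,np.ones(len(q))]@R
    return -R.T@t,D
def onz(n,uv,z):
    o,D=ray(n,uv); return o+D*((z-o[2])/D[:,2])[:,None]
def bydepth(n,uv,dep):
    o,D=ray(n,uv); return o+D*np.array(dep).reshape(-1,1)
def proj(n,P):
    K,d,R,t=cam(n)
    return cv2.projectPoints(np.array(P,float).reshape(-1,1,3),cv2.Rodrigues(R)[0],t,K,d)[0].reshape(-1,2)
E
python3 - <<'E'
from h import *
for n in('top','side'):
    im,d=grab_frame(n); np.savez(''+n+'0.npz',im=im,d=d)
    cv2.imwrite(f'pics/{n}0.png',cv2.resize(im[:,:,::-1],(800,600)))
    K,_,R,t=cam(n); print(n,K[0,0],-R.T@t,R[2],camera_params(n)['dist'])
E
```

```text
pics
top 424.9888862604154 [0.44312584 0.06865731 1.21578297] [ 0.09084052 -0.00961616 -0.99581902] [-0.02362496  0.          0.          0.          0.        ]
side 375.9731042567744 [0.48674797 0.72916437 0.62998222] [ 0.09296133 -0.74692964 -0.65837247] [-0.0606822  0.         0.         0.         0.       ]
```

View pics/top0.png

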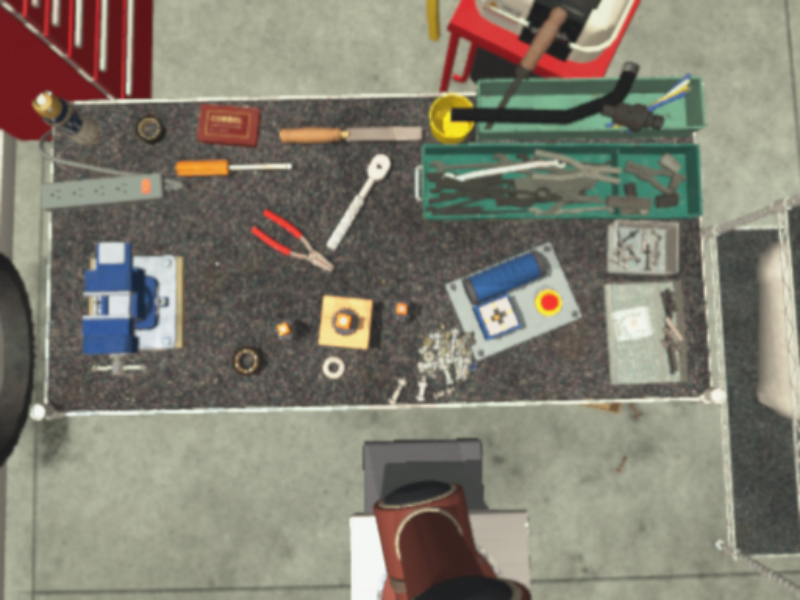

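View pics/side0.png

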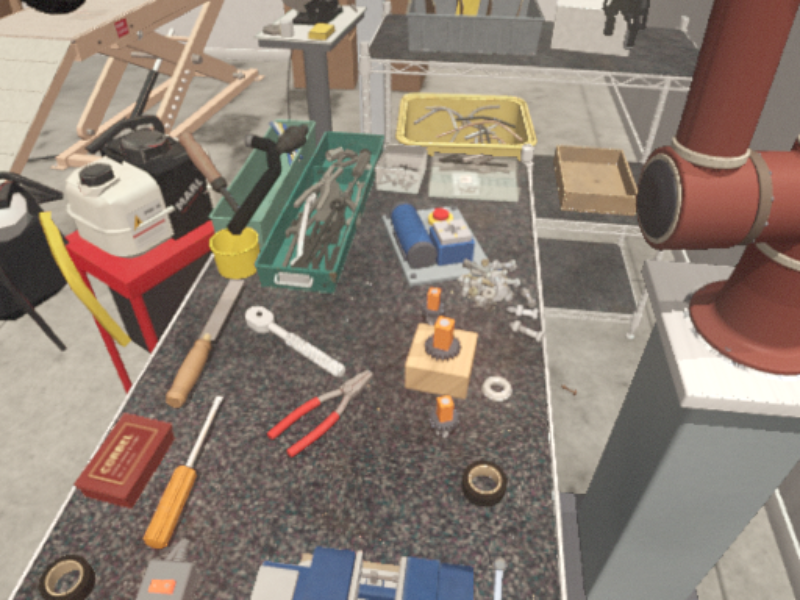

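Top view (800x600): holder with a pinion at (346,320); other orange-headed pinions at (284,328) and (402,309); hub at (498,316); button at (549,302). The one in the wooden holder should be the largest; I'll measure all three and confirm it in a crop.

```bash
cat > m.py <<'E'
from h import *
for n in('top','side'):
    z=np.load(n+'0.npz'); im,d=z['im'],z['d']; hsv=cv2.cvtColor(im,cv2.COLOR_RGB2HSV)
    def blobs(name,lo,hi,box,mina=4):
        m=cv2.inRange(hsv,lo,hi); M=np.zeros_like(m); x0,y0,x1,y1=box; M[y0:y1,x0:x1]=m[y0:y1,x0:x1]
        k,l,s,c=cv2.connectedComponentsWithStats(M)
        for i in range(1,k):
            if s[i,4]>=mina:
                v,u=np.where(l==i); P=bydepth(n,np.c_[u,v],d[v,u]); zt=np.percentile(P[:,2],95)
                tp=P[P[:,2]>zt-.006]
                print(n,name,'px',c[i].round(1),'n',s[i,4],'zmax',zt.round(4),'topmean',tp.mean(0).round(4),'ext',np.ptp(tp,0).round(3))
    b=(150,180,370,230) if n=='top' else (240,120,340,290)
    blobs('orange',(5,130,140),(17,255,255),b)
    blobs('red',(0,150,120),(4,255,255),b); blobs('red2',(175,150,120),(180,255,255),b); blobs('yellow',(20,110,120),(34,255,255),b,2)
    if n=='top':
        a=im[180:230,160:280]; bb=im[150:235,280:378]
        cv2.imwrite('pics/top_crop.png',np.hstack([cv2.resize(a,(500,510*50*5//(85*5)) ,interpolation=2)[:,:,::-1].copy() if 0 else cv2.copyMakeBorder(cv2.resize(a,None,fx=3.6,fy=3.6,interpolation=2),0,300,0,0,cv2.BORDER_CONSTANT)[:425,:,::-1],cv2.resize(bb,None,fx=3.6,fy=5*1,interpolation=2)[:425,:,::-1]]))
E
python3 m.py
```

```text
top orange px [351.1 192.5] n 38 zmax 0.0381 topmean [ 0.5244 -0.2049  0.035 ] ext [0.028 0.028 0.006]
top orange px [257.1 197.3] n 34 zmax 0.0664 topmean [0.5162 0.0611 0.0639] ext [0.017 0.014 0.008]
top orange px [221.3 205.7] n 27 zmax 0.0983 topmean [0.4955 0.1537 0.0949] ext [0.021 0.021 0.006]
top orange px [182.9 210.4] n 18 zmax 0.064 topmean [0.4872 0.2626 0.0622] ext [0.016 0.011 0.005]
top orange px [177.5 210.5] n 4 zmax 0.0589 topmean [0.4823 0.2742 0.0633] ext [0. 0. 0.]
top red px [351.2 193.2] n 60 zmax 0.0388 topmean [ 0.5208 -0.2042  0.0353] ext [0.022 0.024 0.009]
top yellow px [349.8 193.4] n 125 zmax 0.0279 topmean [ 0.5206 -0.2036  0.0249] ext [0.046 0.046 0.009]
top yellow px [218.4 191.6] n 9 zmax 0.0468 topmean [0.5339 0.1655 0.0445] ext [0.003 0.019 0.005]
top yellow px [225.5 191. ] n 4 zmax 0.0468 topmean [0.5349 0.1459 0.0451] ext [0.    0.008 0.003]
top yellow px [234.3 196.8] n 30 zmax 0.0493 topmean [0.5165 0.1198 0.0905] ext [0.088 0.062 1.172]
top yellow px [214.3 199. ] n 44 zmax 0.0492 topmean [0.514  0.1766 0.0458] ext [0.032 0.058 0.007]
top ye
[... 1574 characters left out ...]
px [285.2 139.2] n 4 zmax 0.0301 topmean [ 0.5118 -0.1952  0.0288] ext [0.005 0.01  0.003]
side orange px [277.4 191.3] n 96 zmax 0.0636 topmean [0.5144 0.0637 0.062 ] ext [0.016 0.017 0.007]
side orange px [283.5 213.4] n 210 zmax 0.0947 topmean [0.4946 0.1636 0.0928] ext [0.024 0.025 0.006]
side orange px [284.4 261.6] n 141 zmax 0.065 topmean [0.4844 0.2671 0.0634] ext [0.02  0.018 0.006]
side red px [281.7 136.9] n 50 zmax 0.034 topmean [ 0.5229 -0.202   0.032 ] ext [0.024 0.031 0.007]
side yellow px [275.7 140. ] n 22 zmax 0.0245 topmean [ 0.5367 -0.1534  0.0525] ext [0.058 0.948 0.611]
side yellow px [287.6 138.9] n 9 zmax 0.028 topmean [ 0.5057 -0.2023  0.0246] ext [0.008 0.009 0.007]
```

View pics/top_crop.png

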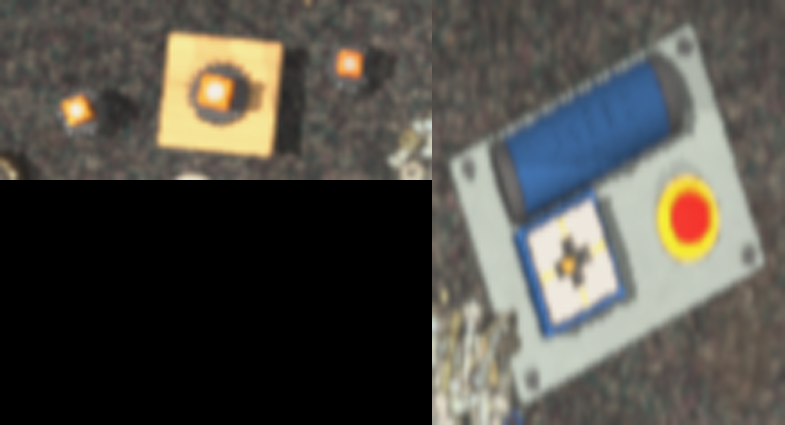

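```bash
cat > m2.py <<'E'
from h import *
z=np.load('top0.npz'); im,d=z['im'],z['d']
v,u=np.mgrid[140:240,185:385]; v,u=v.ravel(),u.ravel(); P=bydepth('top',np.c_[u,v],d[v,u]); ok=d[v,u]>0; P=P[ok]
def rect(nm,m):
    q=(P[m][:,:2]*1000).astype(np.float32); print(nm,m.sum(),cv2.minAreaRect(q),'zmed',np.median(P[m][:,2]))
x,y,h=P.T
rect('hub',(h>.056)&(h<.072)&(y<-.06)&(y>-.15)&(x<.535)&(x>.44))
rect('holder',(h>.038)&(h<.05)&(y<.22)&(y>.08)&(x>.42)&(x<.56))
m=(h>.008)&(y<-.01)&(y>-.29)&(x<.66)&(x>.40)
M=np.zeros((400,400),np.uint8)
rect('plate',m)
# colour plate at z=.012: rays
hsv=cv2.cvtColor(im,cv2.COLOR_RGB2HSV)
print(onz('top',[[351.1,193]],.035), onz('top',[[349.8,193.4]],.026), onz('top',[[221.3,205.7]],.095))
c=np.mean(P[(h>.056)&(h<.072)&(y<-.06)&(y>-.15)&(x<.535)&(x>.44)],0); print(c)
# blue motor axis
m=cv2.inRange(hsv,(100,90,40),(125,255,255)); M=np.zeros_like(m); M[150:240,280:380]=m[150:240,280:380]
k,l,s,cc=cv2.connectedComponentsWithStats(M)
for i in range(1,k):
    if s[i,4]>60:
        v,u=np.where(l==i); print('blue',cc[i],s[i,4],cv2.minAreaRect((onz('top',np.c_[u,v],.05)[:,:2]*1000).astype(np.float32)))
E
python3 m2.py
```

```text
hub 347 ((507.1596374511719, -103.24623107910156), (82.48600006103516, 59.673240661621094), 22.717304229736328) zmed 0.06367670309543505
holder 721 ((495.5091857910156, 159.86695861816406), (85.30987548828125, 84.97666931152344), 82.91527557373047) zmed 0.044975436833925464
plate 4100 ((511.6378173828125, -117.44696044921875), (162.18211364746094, 272.7652893066406), 21.084871292114258) zmed 0.02081202911331559
[[ 0.52163813 -0.20370274  0.035     ]] [[ 0.52119876 -0.20205694  0.026     ]] [[0.49244022 0.15441297 0.095     ]]
[ 0.49949735 -0.10544602  0.06324738]
blue [321.64311815 179.59683313] 821 ((534.331298828125, -130.04412841796875), (112.46429443359375, 135.59207153320312), 20.741592407226562)
```

The crop shows the gear in the holder (221,206 in camera px) is clearly the largest, and its head top at 95 mm matches. The other two at (181,210) and (257,197) have smaller heads and their tops are at 64 mm, so they are decoys. Now the yaws and the hub centre.

```bash
cat > m3.py <<'E'
from h import *
def steel(n,box,thr=175):
    z=np.load(n+'0.npz'); im=z['im']; hsv=cv2.cvtColor(im,cv2.COLOR_RGB2HSV)
    # upsample
    x0,y0,x1,y1=box; s=4
    big=cv2.resize(hsv[y0:y1,x0:x1],None,fx=s,fy=s,interpolation=cv2.INTER_CUBIC)
    m=cv2.inRange(big,(0,0,thr),(180,90,255)); m=cv2.morphologyEx(m,cv2.MORPH_OPEN,np.ones((5,5)))
    cs,_=cv2.findContours(m,0,1)
    for c in sorted(cs,key=cv2.contourArea)[::-1][:2]:
        uv=(c[:,0]+.5)/s-.5+[x0,y0]; W=onz(n,uv,.064)[:,:2]
        r=cv2.minAreaRect((W*1000).astype(np.float32)); print(n,'steel',r)
steel('top',(300,180,345,230),215); steel('top',(300,180,345,230),225); steel('side',(265,130,315,175),200); steel('side',(265,130,315,175),215)
z=np.load('top0.npz'); im=z['im']
print(im[186:222:3,304:334:3].min(2))
# orange head top in both
for n,box in(('top',(209,195,234,217)),('side',(265,195,305,232))):
    im=np.load(n+'0.npz')['im']; x0,y0,x1,y1=box; big=cv2.resize(im[y0:y1,x0:x1],None,fx=4,fy=4,interpolation=2)
    hsv=cv2.cvtColor(big,cv2.COLOR_RGB2HSV)
    m=cv2.inRange(hsv,(0,20,185),(30,255,255)) if n=='top' else cv2.inRange(hsv,(5,130,120),(20,255,255))
    cv2.imwrite(f'pics/o_{n}.png',np.hstack([cv2.resize(big[:,:,::-1],(400,400)),cv2.resize(cv2.cvtColor(m,8),(400,400))]))
E
python3 m3.py; python3 -c "
import cv2,numpy as np
cv2.imwrite('pics/o.png',np.vstack([cv2.resize(cv2.imread('pics/o_%s.png'%n),(600,300)) for n in('top','side')]))"
```

```text
top steel ((497.52886962890625, -107.63578796386719), (50.207454681396484, 50.81882858276367), 21.091947555541992)
top steel ((497.4241638183594, -107.72885131835938), (49.22350311279297, 49.65087890625), 21.126632690429688)
side steel ((498.32452392578125, -111.30081176757812), (53.827510833740234, 60.00360107421875), 20.894939422607422)
side steel ((450.59686279296875, -43.176513671875), (12.423235893249512, 41.483314514160156), 0.16851207613945007)
side steel ((498.0462341308594, -110.12226867675781), (51.8787956237793, 53.436405181884766), 20.11504364013672)
[[ 76  65  62  59  55  50  47  91 139 172]
 [ 95  58  52  47  49  67  94 113 152 193]
 [ 85  51  65  78 131 202 220 162 113 184]
 [ 86  90 170 218 175 221 222 217  95 142]
 [ 60 190 222 223 139 168 192 206 121 116]
 [ 88 125 222 218 126  89 118 204 208 107]
 [160  69 198 175 103  97 188 221 221 112]
 [188  64 148 222 220 170 191 221 217 154]
 [190 128  83 218 223 223 180 169  91 118]
 [180 188  60 182 193 133  95 120 162 190]
 [174 193 104  96 118 132 184 193 192 192]
 [140 194 192 193 193 192 194 192 188 164]]
```

View pics/o.png

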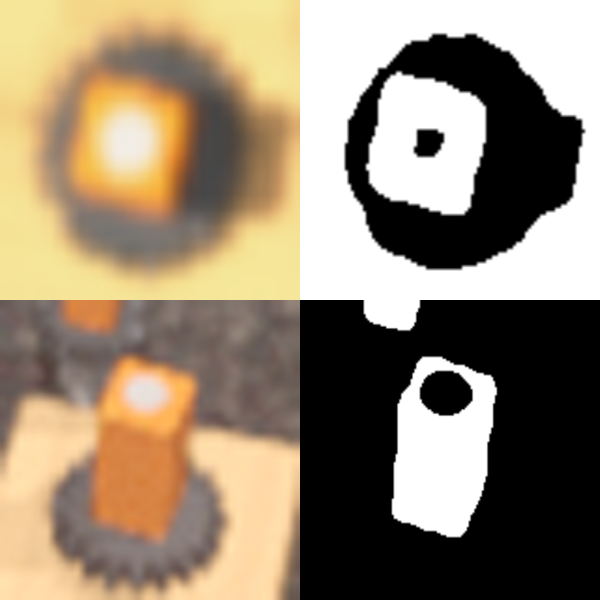

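The close-up shows the head top as a slightly turned square; in the side view one flat faces the camera, turned slightly. Getting its yaw and centre.

```bash
python3 - <<'E'
from h import *
n='top';x0,y0,x1,y1=209,195,234,217
im=np.load('top0.npz')['im']; big=cv2.resize(im[y0:y1,x0:x1],None,fx=4,fy=4,interpolation=2)
hsv=cv2.cvtColor(big,cv2.COLOR_RGB2HSV); m=cv2.inRange(hsv,(0,20,185),(30,255,255))
cs,_=cv2.findContours(m,0,1)
for c in cs:
    if 200<cv2.contourArea(c):
        r=cv2.minAreaRect((onz(n,(c[:,0]+.5)/4-.5+[x0,y0],.095)[:,:2]*1000).astype(np.float32)); print(r)
n='side';x0,y0=265,195
im=np.load('side0.npz')['im']; big=cv2.resize(im[195:232,265:305],None,fx=4,fy=4,interpolation=2)
# side top-face corners read from view (panel 300x300 of 40x37px): left,back,right,front
px=np.array([[107,385],[125,358],[195,375],[185,435]],float); px[:,1]-=300
uv=np.c_[px[:,0]/300*40+x0,px[:,1]/300*37+y0]; W=onz(n,uv,.095); print(W.round(4),W.mean(0))
print(np.degrees(np.arctan2(*(np.diff(W,axis=0)[:,:2].T)[::-1])))
s=state(); print(s['tool_pos'],s['tool_rot'],Ro.from_quat(np.roll(s['tool_rot'],-1)).as_matrix().round(3),s['joint_pos'])
E
```

```text
((493.0484619140625, 155.26731872558594), (65.61438751220703, 57.321807861328125), 88.61866760253906)
[[0.5053 0.1576 0.095 ]
 [0.5011 0.1467 0.095 ]
 [0.4813 0.1506 0.095 ]
 [0.4829 0.1732 0.095 ]] [0.49267014 0.15702297 0.095     ]
[-111.25033994  168.82195411   86.15234646]
[ 0.1868499  -0.59580586  0.2301592 ] [-9.51700148e-04  9.88487117e-01  1.51302057e-01 -2.50396689e-05] [[ 0.954  0.299 -0.   ]
 [ 0.299 -0.954  0.002]
 [ 0.    -0.002 -1.   ]] [-1.38601954e+00  5.32936835e-02  1.61419854e+00  1.25984371e-05
  1.47600445e+00 -1.18995277e-01]
```

Hub ≈ (0.4975, -0.108) with yaw 21°; button ≈ (0.521, -0.204), and the hub-to-button vector agrees with a yaw of 21°. Head ≈ (0.494, 0.158) with yaw ≈ -11°. Next I go above the button with the fingers shut.

jog_arm --targets '[[[3,-2,0],[0,0,0],0],[[6,-4,0],[0,0,0],0],[[9,-5.7,0],[0,0,0],0],[[12,-7.6,0],[0,0,0],0],[[15,-9.5,0],[0,0,0],0],[[17.4,-11,0],[0,0,0],0],[[17.4,-11,2],[0,0,0],0],[[17.4,-11,4],[0,0,0],0]]'

```text
time: 1.1
tool_pos: [0.4989, -0.2301, 0.1682]
tool_rot: [0.002, 0.988, 0.152, 0.002]
contact_force: [0.4, -0.4, -0.7]
gripper_width: 0.0
grasp_force: 0.0
```

```bash
cat >> h.py <<'E'
def tell(p,yaw=None):
    s=state(); R=Ro.from_quat(np.roll(s['tool_rot'],-1)).as_matrix()
    d=np.array(p)-s['tool_pos']; y=np.degrees(np.arctan2(R[1,0],R[0,0]))
    print('t',round(s['time'],2),'pos',np.round(s['tool_pos'],4),'tilt',R[2].round(3),'yaw',y.round(2),'F',np.round(s['contact_force'],1),'w',round(s['gripper_width'],3),'gf',round(s['grasp_force'],1),'j6',round(s['joint_pos'][5],2))
    print('units',(R.T@d/.025).round(2),None if yaw is None else 'turn z %.2f'%((y-yaw)/8))
E
python3 -c "
from h import *
tell([.521,-.204,.05])"
```

```text
t 1.1 pos [ 0.4989 -0.2301  0.1682] tilt [ 0.004  0.004 -1.   ] yaw 17.49 F [ 0.4 -0.4 -0.7] w 0.0 gf 0.0 j6 0.7
units [ 1.14 -0.75  4.73] None
```

jog_arm --targets '[[[0,0,0],[0,0,0],0],[[0,0,0],[0,0,0],0]]'

```text
time: 1.35
tool_pos: [0.4962, -0.2315, 0.1667]
tool_rot: [0.0, 0.988, 0.151, -0.0]
contact_force: [0.6, -0.2, 0.5]
gripper_width: -0.003
grasp_force: 0.0
```

```bash
python3 -c "
from h import *
tell([.521,-.204,.05])"
```

```text
t 1.35 pos [ 0.4962 -0.2315  0.1667] tilt [-0.  0. -1.] yaw 17.42 F [ 0.6 -0.2  0.5] w -0.003 gf 0.0 j6 0.69
units [ 1.28 -0.76  4.67] None
```

jog_arm --targets '[[[1.28,-0.76,1.5],[0,0,0],0],[[1.28,-0.76,3],[0,0,0],0],[[1.28,-0.76,4.4],[0,0,0],0],[[1.28,-0.76,4.8],[0,0,0],0],[[1.28,-0.76,5.0],[0,0,0],0],[[1.28,-0.76,5.2],[0,0,0],0]]'

```text
time: 2.1
tool_pos: [0.5224, -0.2049, 0.0385]
tool_rot: [0.001, 0.989, 0.151, 0.001]
contact_force: [0.1, -0.5, 0.5]
gripper_width: -0.0
grasp_force: 0.0
```

```bash
python3 -c "
from h import *
tell([.521,-.204,.027])"
```

```text
t 2.1 pos [ 0.5224 -0.2049  0.0385] tilt [ 0.003  0.003 -1.   ] yaw 17.36 F [ 0.1 -0.5  0.5] w -0.0 gf 0.0 j6 0.76
units [-0.05 -0.05  0.46] None
```

jog_arm --targets '[[[0,0,0.08],[0,0,0],0],[[0,0,0.16],[0,0,0],0],[[0,0,0.24],[0,0,0],0],[[0,0,0.24],[0,0,0],0]]'

```text
time: 2.6
tool_pos: [0.5217, -0.2039, 0.0312]
tool_rot: [0.0, 0.988, 0.151, 0.001]
contact_force: [-0.5, -0.5, 3.0]
gripper_width: 0.0
grasp_force: 1.5
```

jog_arm --targets '[[[0,0,0.1],[0,0,0],0],[[0,0,0.16],[0,0,0],0],[[0,0,0.16],[0,0,0],0]]'

```text
time: 2.98
tool_pos: [0.5218, -0.2039, 0.028]
tool_rot: [0.0, 0.988, 0.151, 0.0]
contact_force: [-2.3, 0.0, 9.3]
gripper_width: 0.004
grasp_force: 4.8
```

jog_arm --targets '[[[0,0,0.05],[0,0,0],0],[[0,0,0.05],[0,0,0],0]]'

```text
time: 3.22
tool_pos: [0.5218, -0.2039, 0.0278]
tool_rot: [0.0, 0.988, 0.151, 0.0]
contact_force: [-5.9, 2.1, 15.8]
gripper_width: -0.001
grasp_force: 8.2
```

Stiff stop reached (force rose to 16 N with no travel), so the button is fully pressed. Releasing it and moving to the pinion.

jog_arm --targets '[[[0,0,-1],[0,0,0],0],[[0,0,-3],[0,0,0],0],[[0,0,-5.3],[0,0,0],30],[[0.5,-2,-5.6],[0,0,0.8],70],[[1,-4.2,-5.6],[0,0,1.6],100],[[1.5,-6.4,-5.6],[0,0,2.4],100],[[2,-8.6,-5.6],[0,0,3.2],100],[[2.5,-10.8,-5.6],[0,0,3.55],100]]'

```text
time: 4.22
tool_pos: [0.499, 0.0746, 0.1644]
tool_rot: [-0.0, 0.995, -0.097, -0.001]
contact_force: [1.4, -0.1, -0.5]
gripper_width: 0.995
grasp_force: 0.0
```

jog_arm --targets '[[[0,0,0],[0,0,0],100]]'

```text
time: 4.35
tool_pos: [0.4987, 0.0759, 0.1643]
tool_rot: [-0.0, 0.996, -0.093, -0.001]
contact_force: [-0.1, -0.1, -0.9]
gripper_width: 0.999
grasp_force: 0.0
```

```bash
python3 -c "
from h import *
tell([.494,.158,.12],-11)"
```

```text
t 4.35 pos [0.4987 0.0759 0.1643] tilt [-0.002 -0.    -1.   ] yaw -10.66 F [-0.1 -0.1 -0.9] w 0.999 gf 0.0 j6 1.76
units [-0.79 -3.19  1.78] turn z 0.04
```

jog_arm --targets '[[[-0.4,-1.6,0],[0,0,0.04],100],[[-0.79,-3.19,0],[0,0,0.04],100],[[-0.79,-3.19,0],[0,0,0.04],100],[[-0.79,-3.19,1.5],[0,0,0.04],100],[[-0.79,-3.19,2.6],[0,0,0.04],100],[[-0.79,-3.19,3.6],[0,0,0.04],100],[[-0.79,-3.19,4.17],[0,0,0.04],100],[[-0.79,-3.19,4.17],[0,0,0.04],100]]'

```text
time: 5.35
tool_pos: [0.495, 0.1537, 0.0598]
tool_rot: [0.0, 0.995, -0.099, -0.001]
contact_force: [-0.1, -1.2, 1.1]
gripper_width: 1.0
grasp_force: 0.0
```

```bash
python3 - <<'E'
from h import *
tell([.494,.158,.06],-11)
im,d=grab_frame('side'); cv2.imwrite('pics/side1.png',cv2.resize(im[150:260,225:345,::-1],None,fx=5,fy=5,interpolation=2))
E
```

```text
t 5.35 pos [0.495  0.1537 0.0598] tilt [-0.003  0.001 -1.   ] yaw -11.37 F [-0.1 -1.2  1.1] w 1.0 gf 0.0 j6 1.93
units [-0.07 -0.16 -0.01] turn z -0.05
```

View pics/side1.png

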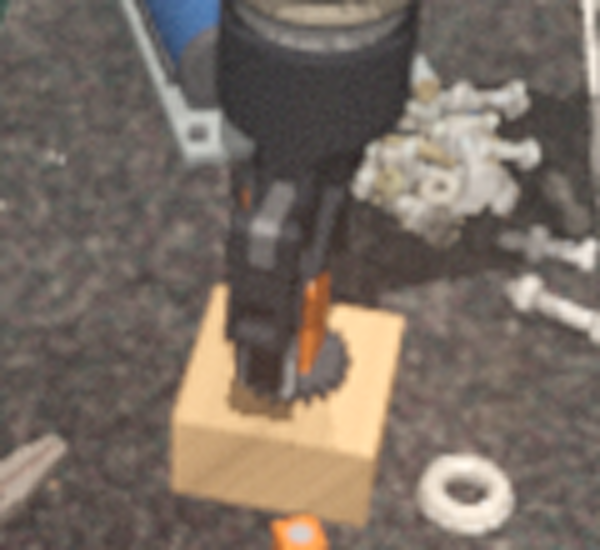

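The side view shows the near finger at (268,330) in front of the head, with the head's orange showing to its right up to x≈330. I'll compare that with the prediction.

```bash
python3 - <<'E'
from h import *
c,s=np.cos(np.radians(-11)),np.sin(np.radians(-11))
for ctr in ((.495,.1575),(.490,.157)):
    P=[[ctr[0]+c*a-s*b,ctr[1]+s*a+c*b,z] for z in(.055,.095) for a,b in((-.011,-.011),(-.011,.011),(.011,.011))]
    print(ctr,((proj('side',P)-[225,150])*5+2.5).round().tolist())
n=.05
print('finger',((proj('side',[[.495-s*n,.1537+c*n,z] for z in(.06,.09)])-[225,150])*5+2.5).round().tolist())
E
```

```text
(0.495, 0.1575) [[325.0, 338.0], [312.0, 373.0], [262.0, 362.0], [331.0, 271.0], [318.0, 305.0], [266.0, 294.0]]
(0.49, 0.157) [[336.0, 339.0], [324.0, 374.0], [274.0, 362.0], [343.0, 271.0], [330.0, 306.0], [278.0, 294.0]]
finger [[263.0, 417.0], [267.0, 366.0]]
```

Prediction for x=0.495 matches the picture. Shift 4 mm in y, then close.

jog_arm --targets '[[[0,-0.16,0],[0,0,0],100],[[0,-0.16,0],[0,0,0],0],[[0,-0.16,0],[0,0,0],0],[[0,-0.16,0],[0,0,0],0],[[0,-0.16,0],[0,0,0],0],[[0,-0.16,0],[0,0,0],0],[[0,-0.16,0],[0,0,0],0]]'

```text
time: 6.28
tool_pos: [0.4969, 0.1588, 0.0614]
tool_rot: [-0.0, 0.995, -0.099, 0.0]
contact_force: [-0.5, -0.2, 3.2]
gripper_width: 0.252
grasp_force: 58.5
```

```bash
python3 -c "
from h import *
tell([.494,.158,.12],21)"
```

```text
t 6.28 pos [0.4969 0.1588 0.0614] tilt [ 0. -0. -1.] yaw -11.31 F [-0.5 -0.2  3.2] w 0.252 gf 58.5 j6 1.93
units [-0.1   0.05 -2.35] turn z -4.04
```

jog_arm --targets '[[[0,0,-0.5],[0,0,0],0],[[0,0,-1],[0,0,0],0],[[0,0,-1.6],[0,0,0],0],[[0,0,-2.4],[0,0,0],0],[[0,0,-3.2],[0,0,0],0],[[0,0,-4],[0,0,0],0],[[0,0,-4],[0,0,0],0]]'

```text
time: 7.15
tool_pos: [0.4981, 0.159, 0.1639]
tool_rot: [-0.001, 0.995, -0.099, 0.002]
contact_force: [-0.0, 0.5, -1.3]
gripper_width: 0.256
grasp_force: 58.4
```

```bash
python3 -c "
from h import *
tell([.4975,-.108,.16],21)"
```

```text
t 7.15 pos [0.4981 0.159  0.1639] tilt [ 0.005 -0.002 -1.   ] yaw -11.31 F [-0.   0.5 -1.3] w 0.256 gf 58.4 j6 1.93
units [ 2.07 10.48  0.15] turn z -4.04
```

jog_arm --targets '[[[0.3,1.4,0],[0,0,-0.6],0],[[0.6,3,0],[0,0,-1.2],0],[[0.9,4.6,0],[0,0,-1.8],0],[[1.2,6.2,0],[0,0,-2.4],0],[[1.5,7.8,0],[0,0,-3],0],[[1.8,9.4,0],[0,0,-3.6],0],[[2.07,10.48,0],[0,0,-4.04],0],[[2.07,10.48,0],[0,0,-4.04],0]]'

```text
time: 8.15
tool_pos: [0.4954, -0.1097, 0.1602]
tool_rot: [-0.0, 0.984, 0.181, -0.001]
contact_force: [0.3, 0.3, -1.6]
gripper_width: 0.253
grasp_force: 58.8
```

jog_arm --targets '[[[0,0,0],[0,0,0],0],[[0,0,0],[0,0,0],0]]'

```text
time: 8.4
tool_pos: [0.4958, -0.1074, 0.1607]
tool_rot: [-0.0, 0.983, 0.183, -0.0]
contact_force: [0.3, 0.2, -2.2]
gripper_width: 0.253
grasp_force: 58.8
```

```bash
python3 - <<'E'
from h import *
tell([.4975,-.108,.14],21)
for n in('side','top'):
    im,d=grab_frame(n); np.savez(n+'2.npz',im=im,d=d)
im=np.load('side2.npz')['im'];a=cv2.resize(im[80:190,225:335,::-1],(550,550),interpolation=2)
cv2.imwrite('pics/side2.png',a)
E
```

```text
t 8.4 pos [ 0.4958 -0.1074  0.1607] tilt [-0.    -0.001 -1.   ] yaw 21.06 F [ 0.3  0.2 -2.2] w 0.253 gf 58.8 j6 0.84
units [0.06 0.05 0.83] turn z 0.01
```

View pics/side2.png

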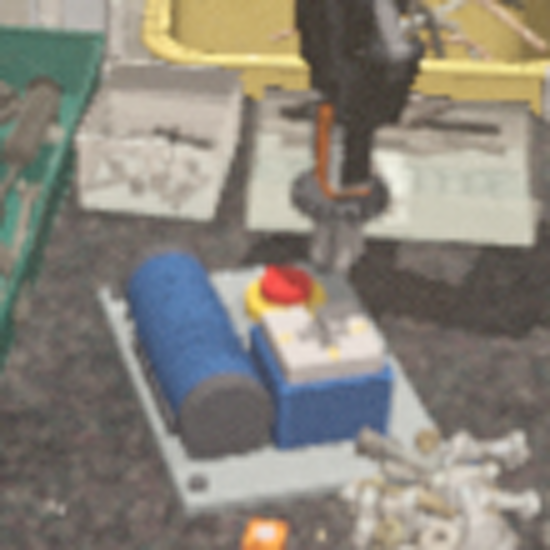

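The side view shows the pinion upright above the hub: gear spans x 293–388 at y≈193, the splines are at (335,245), and the hub cross is at (325,332). Next, compare those pixels with projections of the TCP axis and the hub estimate.

```bash
python3 - <<'E'
from h import *
im=np.load('side2.npz')['im']; g=im.astype(int)
f=lambda P:((proj('side',P)-[225,80])*5+2).round(1).tolist()
print('axis pred gear mid, spline end',f([[.4958,-.1074,.1493],[.4958,-.1074,.1103]]))
print('gear px/5mm x', f([[.4908,-.1074,.1493]]))
t=np.linspace(0,6.28,100); o=np.array(f(np.c_[.4958+.0255*np.cos(t),-.1074+.0255*np.sin(t),0*t+.1493])); print('gear outline pred',o.min(0),o.max(0))
print('hub pred',f([[.4975,-.108,.064]]))
c,s=np.cos(np.radians(21)),np.sin(np.radians(21))
print('hub corners',f([[.4975+a*c-b*s,-.108+a*s+b*c,.064] for a,b in((.026,.026),(-.026,.026),(-.026,-.026),(.026,-.026))]))
print('marks',f([[.4975+a*c-b*s,-.108+a*s+b*c,.064] for a,b in((.017,0),(-.017,0),(0,.017),(0,-.017))]))
hsv=cv2.cvtColor(im,cv2.COLOR_RGB2HSV)
a=np.zeros((3,3))
big=cv2.resize(im[80:190,225:335],(660,660),interpolation=2)[160:520,280:520,::-1]
cv2.imwrite('pics/s2b.png',cv2.resize(big,(480,600) if 0 else (400,600),interpolation=2))
E
```

```text
axis pred gear mid, spline end [[337.5, 194.0], [332.4, 260.4]]
gear px/5mm x [[347.5, 194.7]]
gear outline pred [286.7 168.8] [388.4 220.3]
hub pred [[323.5, 334.0]]
hub corners [[291.0, 368.1], [385.8, 354.9], [354.3, 301.5], [262.8, 313.8]]
marks [[292.9, 338.2], [353.8, 329.9], [333.4, 351.8], [313.8, 316.7]]
```

View pics/s2b.png

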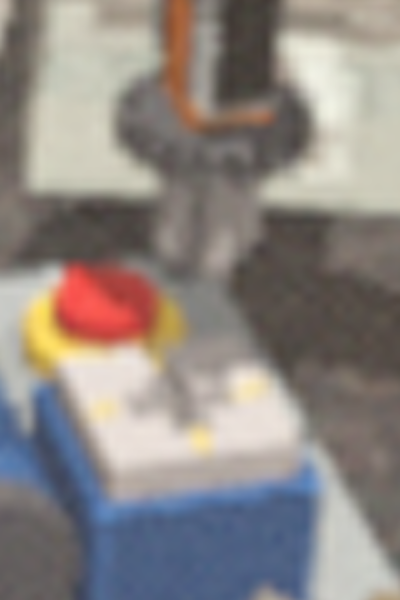

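The gear axis sits about 0.8 mm off the TCP in x, and the hub's marks match the estimate to about 1 mm (averaged hub (0.4977, -0.109)). Aligning and lowering to just above the face.

jog_arm --targets '[[[0.08,0.09,0.5],[0,0,0],0],[[0.08,0.09,1.1],[0,0,0],0],[[0.08,0.09,1.6],[0,0,0],0],[[0.08,0.09,1.6],[0,0,0],0]]'

```text
time: 9.0
tool_pos: [0.4973, -0.1092, 0.1188]
tool_rot: [-0.001, 0.983, 0.182, -0.002]
contact_force: [-0.3, -0.1, -1.5]
gripper_width: 0.252
grasp_force: 58.8
```

```bash
python3 - <<'E'
from h import *
tell([.4985,-.1087,.105],21)
im,d=grab_frame('side')
cv2.imwrite('pics/side3.png',cv2.resize(im[105:165,260:320,::-1],(600,600),interpolation=2))
E
```

```text
t 9.0 pos [ 0.4973 -0.1092  0.1188] tilt [-0.003 -0.003 -1.   ] yaw 21.0 F [-0.3 -0.1 -1.5] w 0.252 gf 58.8 j6 0.84
units [0.05 0.   0.55] turn z 0.00
```

View pics/side3.png

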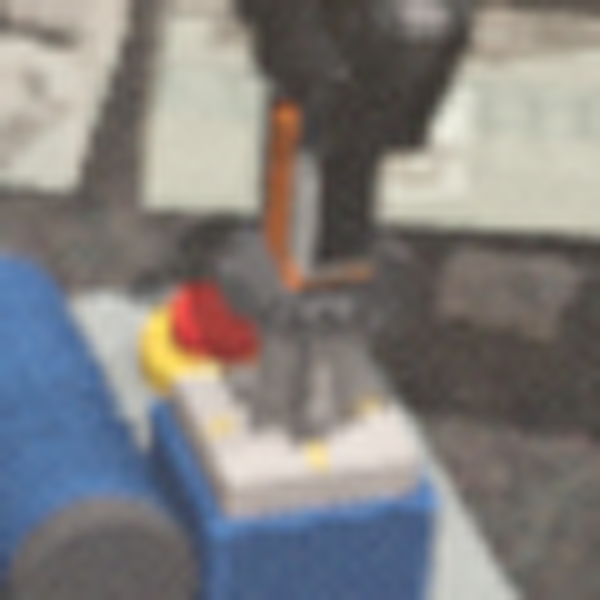

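Front spline end at (305,435), marks at (222,425), (318,455) and (368,405): close to aligned, within about 2 mm. Lowering gently while watching force.

jog_arm --targets '[[[0,0,0.1],[0,0,0],0],[[0,0,0.2],[0,0,0],0],[[0,0,0.3],[0,0,0],0],[[0,0,0.3],[0,0,0],0]]'

```text
time: 9.55
tool_pos: [0.4985, -0.1097, 0.1134]
tool_rot: [-0.0, 0.983, 0.182, -0.0]
contact_force: [-0.1, 0.0, -2.0]
gripper_width: 0.246
grasp_force: 58.8
```

jog_arm --targets '[[[0,0,0.08],[0,0,0],0],[[0,0,0.16],[0,0,0],0],[[0,0,0.16],[0,0,0],0]]'

```text
time: 9.93
tool_pos: [0.4986, -0.1097, 0.1094]
tool_rot: [-0.0, 0.983, 0.182, -0.0]
contact_force: [-0.6, 0.3, -1.9]
gripper_width: 0.25
grasp_force: 58.8
```

jog_arm --targets '[[[0,0,0.1],[0,0,0],0],[[0,0,0.2],[0,0,0],0],[[0,0,0.3],[0,0,0],0],[[0,0,0.3],[0,0,0],0]]'

```text
time: 10.42
tool_pos: [0.4988, -0.1096, 0.1019]
tool_rot: [-0.0, 0.983, 0.182, 0.0]
contact_force: [2.5, 0.6, -2.0]
gripper_width: 0.25
grasp_force: 58.7
```

It is in the hub with a slight lateral push toward +x. I'll ease that way and continue.

jog_arm --targets '[[[0.03,0.0,0.1],[0,0,0],0],[[0.03,0.01,0.2],[0,0,0],0],[[0.03,0.01,0.3],[0,0,0],0],[[0.03,0.01,0.3],[0,0,0],0]]'

```text
time: 10.92
tool_pos: [0.4991, -0.1096, 0.0942]
tool_rot: [-0.0, 0.983, 0.182, -0.0]
contact_force: [0.3, 0.1, -1.4]
gripper_width: 0.254
grasp_force: 58.9
```

jog_arm --targets '[[[0,0,0.1],[0,0,0],0],[[0,0,0.2],[0,0,0],0],[[0,0,0.3],[0,0,0],0],[[0,0,0.38],[0,0,0],0],[[0,0,0.38],[0,0,0],0]]'

```text
time: 11.55
tool_pos: [0.4996, -0.1097, 0.0854]
tool_rot: [0.0, 0.983, 0.182, 0.0]
contact_force: [-1.0, 0.7, 4.1]
gripper_width: 0.248
grasp_force: 59.5
```

Spring is engaged (net +4 N). On to the seat.

jog_arm --targets '[[[0,0,0.08],[0,0,0],0],[[0,0,0.16],[0,0,0],0],[[0,0,0.2],[0,0,0],0],[[0,0,0.2],[0,0,0],0]]'

```text
time: 12.05
tool_pos: [0.4997, -0.1097, 0.0804]
tool_rot: [0.0, 0.983, 0.182, 0.0]
contact_force: [-1.5, 1.1, 4.5]
gripper_width: 0.245
grasp_force: 59.9
```

jog_arm --targets '[[[0,0,0.06],[0,0,0],0],[[0,0,0.1],[0,0,0],0],[[0,0,0.1],[0,0,0],0]]'

```text
time: 12.42
tool_pos: [0.4998, -0.1098, 0.0803]
tool_rot: [-0.0, 0.983, 0.182, -0.0]
contact_force: [-9.2, 3.8, 20.0]
gripper_width: 0.251
grasp_force: 61.4
```

Hard stop at TCP z 0.0803, against 0.0804 predicted for flush. Relieving the side load slightly, then checking with a picture.

jog_arm --targets '[[[-0.03,-0.02,0],[0,0,0],0],[[-0.03,-0.02,0],[0,0,0],0],[[-0.03,-0.02,0],[0,0,0],0]]'

```text
time: 12.8
tool_pos: [0.4997, -0.1098, 0.0803]
tool_rot: [0.0, 0.983, 0.182, 0.001]
contact_force: [-6.1, 2.2, 16.8]
gripper_width: 0.245
grasp_force: 61.0
```

```bash
python3 - <<'E'
from h import *
tell([.4985,-.1087,.0804],21)
im,d=grab_frame('side'); np.savez('side4.npz',im=im,d=d)
cv2.imwrite('pics/side4.png',cv2.resize(im[105:165,260:320,::-1],(600,600),interpolation=2))
E
```

```text
t 12.8 pos [ 0.4997 -0.1098  0.0803] tilt [ 0.002  0.001 -1.   ] yaw 21.01 F [-6.1  2.2 16.8] w 0.245 gf 61.0 j6 0.84
units [-0.03 -0.06 -0.  ] turn z 0.00
```

View pics/side4.png

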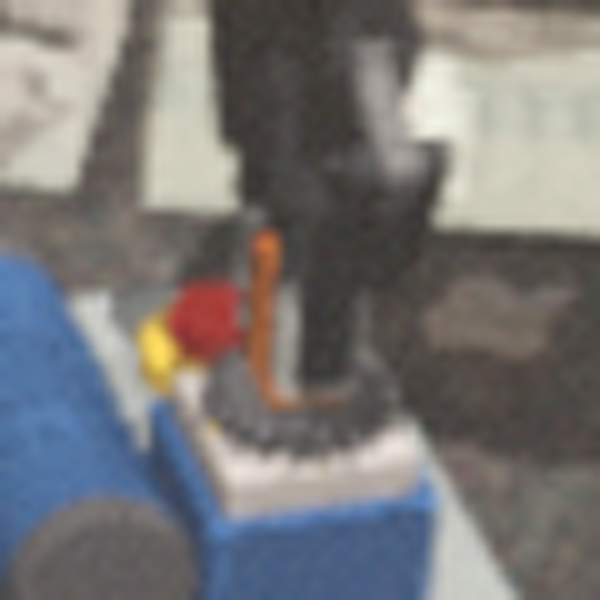

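The picture shows the gear at (300,410) sitting flat on the hub, and the red button up at (205,320). Holding briefly to check it's steady.

jog_arm --targets '[[[0,0,0],[0,0,0],0],[[0,0,0],[0,0,0],0],[[0,0,0],[0,0,0],0],[[0,0,0],[0,0,0],0],[[0,0,0],[0,0,0],0],[[0,0,0],[0,0,0],0]]'

```text
time: 13.6
tool_pos: [0.4998, -0.1098, 0.0803]
tool_rot: [0.0, 0.983, 0.182, 0.001]
contact_force: [-5.8, 2.2, 17.1]
gripper_width: 0.252
grasp_force: 61.0
```

```bash
python3 -c "
from h import *
tell([.4985,-.1087,.0804],21); print(job_done())"
```

```text
t 13.6 pos [ 0.4998 -0.1098  0.0803] tilt [ 0.002  0.001 -1.   ] yaw 21.01 F [-5.8  2.2 17.1] w 0.252 gf 61.0 j6 0.84
units [-0.03 -0.06 -0.  ] turn z 0.00
the job is handed in; nothing more can be done
None
```

I pressed the stop button fully and it came back up, then meshed the largest pinion in the hub and pushed it home, gear flush; the arm is still gripping the head and pressing down with about 17 N, and I handed the job in at 13.6 s.

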